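# Unstack cast-glass blocks onto their pattern cards

### The arm

A 6-joint arm with a two-finger parallel gripper is mounted at the origin on the work surface. World frame = base frame: x ahead of the robot, y to its left, z up, the work surface at z = 0. Lengths are in m, angles in rad, forces in N, time in s.
With the tool pointing down it reaches from about 0.35 to 0.775 m from the base axis. Payload 7.3 kg.
Tool frame: the origin (TCP) lies at the very end of the fingers, on their centre line; the grasp point (between the pads) lies 19 mm behind it (robot.pinch_z is the distance from the TCP to the grasp point, in m); z points along the fingers, y is the line along which they close (so a half turn about z gives the same grasp; the last joint's range is limited). The gripper opens to 92 mm and grips with 3 to 60 N. Pads are 19 mm wide; open, the fingers measure 130 mm over their backs; the gripper's body (75 mm by 190 mm) begins 47 mm behind the grasp point.
Start: joints at [1.145, 0.342, 1.524, -0, 1.275, -0.146], TCP at [0.145, 0.505, 0.227] pointing down, gripper open.
Joint ranges: [-2.53, 2.53], [-0.77, 2.02], [0.04, 2.7], [-1, 4.14], [0.28, 2.66], [-3.11, 3.11]. Speed limits (rad/s): [2.57, 2.57, 3.14, 3.14, 3.14, 3.14].

### API

Orientations are given as [roll, pitch, yaw] about the fixed x, y, z axes, in that order (R = Rz(yaw) Ry(pitch) Rx(roll)).
In Python, from cell import robot gives the robot as it stands.
- The arm moves only by the tool move_arm, never from a script. Its argument "motion" is a list of rows, each a list of 6 numbers: the shift along the tool's x, y, z in units of 0.1 m (1.0 is 0.1 m), then the turn, a rotation vector about the tool's x, y, z in units of pi rad (1.0 is pi rad). In form: [[dx, dy, dz, rx, ry, rz], ...]. A call has 1 to 12 rows; each row is the pose to reach, as a shift and turn from the pose commanded when the call began, along the tool's axes at that moment, turning the shorter way round; what a row does not reach only later rows make up. A row lasts 1/8 s, in which the tool goes at most 62.5 mm and 10.7 degrees, less where a joint would pass 70% of its speed; a pose out of reach is approached as far as the arm can. A call with a number of a shift or a turn outside -1 to 1 is refused whole. A call with a gripper value outside its range is refused whole. "fingers" is the opening, from -1 (shut) to 1 (fully open), set as the call begins (left out, the last holds). The fingers move at their own pace and stop on an object; "newtons" is the grip in N (left out, the last holds). Time passes only in rows, so rows that repeat a pose let the fingers close. It gives the time, the measured TCP pose, the force, the opening and the grip force at its end, in the units of the state.
- robot.observe(): the state, without advancing time (a new reading comes with each control period).
- robot.read_camera(name): name is "side" or "top"; returns a dict with "image" (420x560x3 uint8, red, green, blue), "range_z" (420x560 float32, m along the optical axis (not along the pixel's ray), 0 where there is no reading), "vfov" (degrees; the focal length in pixels is half the picture's height over the tangent of half this angle, whatever the lens; pixels are square), "cx", "cy" (the principal point, pixels), "extrinsics" (4x4, takes a point from camera to world coordinates). Camera axes: x right, y up, looking along -z (the intrinsics and any distortion apply to the point x, -y, -z); pixel columns grow to the right and rows downward; lengths in m; the calibration is good to about 2 mm. A picture is of the moment at which its call begins.
- robot.hand_in(): hands the job in; it is judged then, once.
The state is a dict: "time": time; "qpos": joint angles; "qvel": joint speeds; "joint_efforts": joint torques, N m; "tool_pos": TCP position; "tool_rot": TCP orientation; "contact_force": force on the tool from outside, world axes, zero at the start; "torque": the same for the moment, N m; "opening": finger opening in m; "grip_force": force on a finger pad.
Only numpy, scipy, OpenCV 4.12 (cv2) and the standard library are available. Lean on these libraries where they do the work, as an engineer would, in place of code of your own. Each camera call takes 0.05 s, during which the arm holds its last target. There are 200 camera calls.

### The job

Take the stack of four cast-glass blocks apart from the top down and lay each block flat on the pattern card that shows its outline, centred on the outline and turned to match it. Glass chips: set each block down gently, do not drop it or tip it over, and leave the solder spool and the white dish where they stand.

Things in the scene. Friction and masses are not known exactly. Their poses are not given: they have to be found in the camera images.
- bar_center (a point): Bar block, 44 mm (x) by 150 mm (y) by 30 mm high, of blue-grey cast glass with a paler ground edge. The point is its centre, 15 mm above its underside and below its top; z up when it lies as it should. Loose. It lies on the bench as the bottom of the stack and carries the square block near one end and the strip block near the other end.
- square_center (a point): Square block, 50 by 50 mm (x, y) by 30 mm high, of blue-grey cast glass with a paler ground edge. The point is its centre, 15 mm above its underside and below its top; z up when it lies as it should. Loose. It lies on one end of the bar, its sides roughly along the bar's (within 4 degrees), standing 3 mm proud of the bar's long sides, and carries the disc.
- strip_center (a point): Strip block, 26 mm (x) by 60 mm (y) by 30 mm high, of blue-grey cast glass with a paler ground edge. The point is its centre, 15 mm above its underside and below its top; z up when it lies as it should. Loose. It lies on the other end of the bar, its long side roughly along the bar's (within 4 degrees); about 30 mm are free between it and the square block. The bar sticks out on both sides of it, so fingers gripping it must stay above its underside.
- disc_center (a point): Round block, 38 mm diameter by 30 mm high, of blue-grey cast glass with a paler ground edge. The point is its centre, 15 mm above its underside and below its top; z up when it lies as it should. Loose. It lies in the middle of the square block, on top of the stack; the square block sticks out all round it, so fingers gripping it must stay above its underside.
- card_bar: Pattern card 74 mm (x) by 172 mm (y) with the outline of the bar block, long side along y. The card is fixed to the bench, white, 4 mm thick; its origin is the centre of its underside, so its upper face is 4 mm above this point; the outline is centred on it and drawn to the size of the block with 1.5 mm to spare all round. 
- card_square: Pattern card 86 by 86 mm with the outline of the square block, sides along x and y. The card is fixed to the bench, white, 4 mm thick; its origin is the centre of its underside, so its upper face is 4 mm above this point; the outline is centred on it and drawn to the size of the block with 1.5 mm to spare all round. 
- card_strip: Pattern card 86 by 86 mm with the outline of the strip block, long side along y. The card is fixed to the bench, white, 4 mm thick; its origin is the centre of its underside, so its upper face is 4 mm above this point; the outline is centred on it and drawn to the size of the block with 1.5 mm to spare all round. 
- card_disc: Pattern card 86 by 86 mm with the round outline of the round block. The card is fixed to the bench, white, 4 mm thick; its origin is the centre of its underside, so its upper face is 4 mm above this point; the outline is centred on it and drawn to the size of the block with 1.5 mm to spare all round. 
- spool: Bystander: upright aluminium solder spool, 48 mm diameter, 42 mm high, loose, on the far side of the work; origin at the centre of its underside.
- dish: Bystander: white ceramic dish, 60 mm (x) by 100 mm (y) by 28 mm high, loose, on the robot's side of the work; origin at the centre of its underside.
Mind the look-alikes: they are no part of the job. What is shaped like the card_strip but orange or pink is not meant.

How it is judged:
At the end, for the whole second after the job is handed in: Each of the four blocks lies flat and at rest on the card with its own outline, its centre within 10 mm of the card's centre; bar, strip and square are turned to their outline within 0.2 rad (any equivalent way round) (horizontal distance between disc_center and card_disc below 0.01 m and z of disc_center in the frame of card_disc between 0.015 and 0.023 m and angle between each of disc_center, square_center, strip_center, bar_center's own z axis and vertical below 0.1 rad and linear speed of each of disc, square, strip, bar below 0.02 m/s and angular speed of each of disc, square, strip, bar below 0.2 rad/s and horizontal distance between square_center and card_square below 0.01 m and z of square_center in the frame of card_square between 0.015 and 0.023 m and horizontal distance between strip_center and card_strip below 0.01 m and z of strip_center in the frame of card_strip between 0.015 and 0.023 m and horizontal distance between bar_center and card_bar below 0.01 m and z of bar_center in the frame of card_bar between 0.015 and 0.023 m and angle between the x axis of strip_center and the x axis of card_strip, either way round below 0.2 rad and angle between the x axis of bar_center and the x axis of card_bar, either way round below 0.2 rad and (angle between the x axis of square_center and the x axis of card_square, either way round below 0.2 rad or angle between the x axis of square_center and the y axis of card_square, either way round below 0.2 rad)); the robot touches nothing.
It fails at once if a glass block was dropped: it moved faster than 0.7 m/s while not held by the fingers (a free fall of about 25 mm) ((contact force between the fingers and disc below 0.05 N and linear speed of disc above 0.7 m/s) or (contact force between the fingers and square below 0.05 N and linear speed of square above 0.7 m/s) or (contact force between the fingers and strip below 0.05 N and linear speed of strip above 0.7 m/s) or (contact force between the fingers and bar below 0.05 N and linear speed of bar above 0.7 m/s)).
It fails at once if a glass block was tipped by more than 0.6 rad (angle between any of disc_center, square_center, strip_center, bar_center's own z axis and vertical above 0.6 rad).
It fails at once if the spool or the dish was moved by more than 20 mm or tipped (distance of any of spool, dish from where it was at the start of the episode above 0.02 m or angle between any of spool, dish's own z axis and vertical above 0.3 rad).
It also fails if it takes over 120 s, if anything falls off the work surface, if the arm or the gripper's body presses on something with over 40 N, if the wrist force passes 120 N, or if a joint passes its speed limit or range.

## Working session

There is one attempt and no reset: what is moved stays moved. The work goes in short steps, Python scripts to look and compute and a tool call to move; the robot and the scene stay as the last step left them, time stands still between calls to the robot, and variables do not carry over. Pictures are saved under pics/ and viewed, at most 14 in all, crops included, and the job is handed in when it is done.

Besides the shell and the picture viewer there is one more tool, called after "Call:" as name(argument=value, ...) on one line, values as JSON. move_arm: Moves the arm, as the interface text tells. Shifts and turns lie within -1 to 1; 1 stands for 0.1 m of shift or pi rad of turn. Its arguments: {"type":"object","properties":{"motion":{"type":"array"},"fingers":{"type":"number"},"newtons":{"type":"number"}},"required":["motion"]}

```bash
ls; mkdir -p pics; python3 - <<'E'
from cell import robot
import cv2,pickle
print(robot.observe())
d={}
for n in("top","side"):
    c=robot.read_camera(n); d[n]=c
    cv2.imwrite(f"pics/{n}0.png",c["image"][:,:,::-1])
    print(n,{k:v for k,v in c.items() if k not in("image","range_z")},(c["range_z"]>0).mean())
pickle.dump(d,open("c0.pkl","wb"))
E
```

```text
pics
{'time': 0.0, 'qpos': array([ 1.14499826e+00,  3.42721374e-01,  1.52500927e+00,  3.11648896e-06,
        1.27539698e+00, -1.45989764e-01]), 'qvel': array([-0.00054622, -0.00105301, -0.00079559,  0.00060757, -0.00048898,
       -0.00057583]), 'joint_efforts': array([-2.75258590e-04, -4.31251502e+01, -2.44213110e+01,  7.17507675e-02,
        5.61498245e-02, -1.34313368e-04]), 'tool_pos': array([0.14479415, 0.50421859, 0.22604837]), 'tool_rot': array([-3.14007445e+00, -2.26242286e-04,  2.86178326e+00]), 'contact_force': array([0.08769356, 0.07660185, 0.28288032]), 'torque': array([-0.00767419,  0.01997452,  0.06689058]), 'grip_force': 0.0, 'opening': 0.09198706301296149}
top {'vfov': 56.99729451125589, 'cx': 287.14723778699965, 'cy': 210.0256073018587, 'extrinsics': array([[ 0.00862724,  0.98115892, -0.19300972,  0.39723268],
       [-0.99977265,  0.00469956, -0.02079824, -0.03622553],
       [-0.01949932,  0.19314528,  0.98097639,  0.9377208 ],
       [ 0.        ,  0.        ,  0.        ,  1.        ]])} 0.9962159863945578
side {'vfov': 51.88273856229789, 'cx': 282.15869043554846, 'cy': 209.15307005499827, 'extrinsics': array([[ 0.9911633 ,  0.09778345, -0.08963092,  0.49282251],
       [-0.13260176,  0.74810751, -0.65019377, -0.71191949],
       [ 0.00347537,  0.65633342,  0.75446297,  0.86499809],
       [ 0.        ,  0.        ,  0.        ,  1.        ]])} 0.9960204081632653
```

View pics/top0.png

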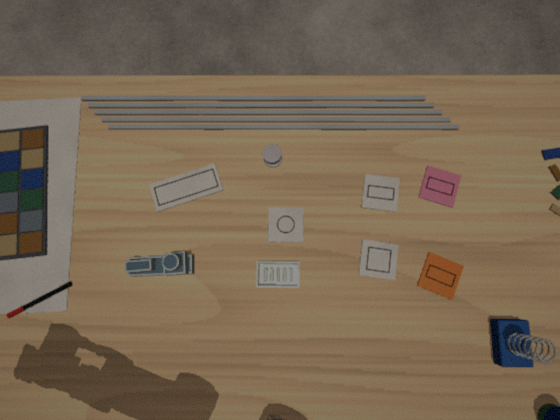

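View pics/side0.png

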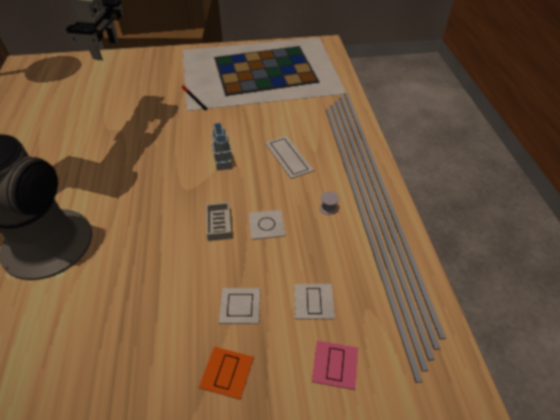

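The top view shows the white cards: bar (186,187), disc (286,224), strip (381,193) and square (379,260). The stack is at (160,264), the dish at (277,274) and the spool at (272,155). Things that could be taken for card_strip are white (381,193), pink (440,187) and orange (441,275); by the description it is the white one. The disc end of the stack is at (171,262) and the strip at (139,265). The side view agrees.

```bash
cat > h.py <<'E'
import numpy as np,cv2,pickle
def ray(c,uv,z):
    uv=np.atleast_2d(np.asarray(uv,float)); f=c["image"].shape[0]/2/np.tan(np.radians(c["vfov"])/2)
    d=np.c_[(uv[:,0]-c["cx"])/f,-(uv[:,1]-c["cy"])/f,-np.ones(len(uv))]
    E=c["extrinsics"]; w=d@E[:3,:3].T; o=E[:3,3]
    return o+w*((z-o[2])/w[:,2])[:,None]
def depth_pts(c):
    h,w=c["range_z"].shape; v,u=np.mgrid[:h,:w]; f=h/2/np.tan(np.radians(c["vfov"])/2); r=c["range_z"]
    p=np.stack([(u-c["cx"])/f*r,-(v-c["cy"])/f*r,-r],-1)
    return p@c["extrinsics"][:3,:3].T+c["extrinsics"][:3,3]
E
python3 - <<'E'
from h import *
d=pickle.load(open("c0.pkl","rb"))
cards=dict(bar=[(186,187),(290,156)],disc=[(286,224),(267,224)],strip=[(381,193),(314,301)],square=[(379,260),(240,306)])
for i,n in enumerate(("top","side")):
    c=d[n]; P=depth_pts(c)
    for uv in [(100,230),(300,320),(450,340),(320,180),(250,200)]: print(n,uv,P[uv[1],uv[0]].round(3))
    hsv=cv2.cvtColor(c["image"],cv2.COLOR_RGB2HSV)
    for k,q in cards.items():
        u,v=q[i]; m=((hsv[...,1]<70)&(hsv[...,2]>90)).astype(np.uint8)
        cs,_=cv2.findContours(m,cv2.RETR_EXTERNAL,cv2.CHAIN_APPROX_NONE)
        cc=[x for x in cs if cv2.pointPolygonTest(x,(u,v),False)>=0 and cv2.contourArea(x)>300]
        if not cc: print(n,k,'none',hsv[v-3:v+3,u]);continue
        w=ray(c,cc[0][:,0,:],0.004)
        (cx,cy),(a,b),ang=cv2.minAreaRect((w[:,:2]*1000).astype(np.float32))
        # dark outline inside
        fm=np.zeros_like(m); cv2.drawContours(fm,cc,0,1,-1); fm=cv2.erode(fm,np.ones((5,5)))
        g=c["image"].max(2); t=np.median(g[fm>0])*.8
        ys,xs=np.nonzero((fm>0)&(g<t)); o=ray(c,np.c_[xs,ys],.004)
        r2=cv2.minAreaRect((o[:,:2]*1000).astype(np.float32))
        print(n,k,"card",np.round([cx,cy,a,b,ang],1),"outline",np.round([*r2[0],*r2[1],r2[2]],1),len(xs),"z",np.median(P[ys,xs,2]).round(4))
P=depth_pts(d["top"]);
m=(P[...,2]>.02)&(P[...,2]<.11)
r=np.s_[235:295,115:205]
print("stack z hist",np.histogram(P[r][...,2],bins=np.arange(-.005,.11,.01)))
im=np.hstack([cv2.resize(d["top"]["image"][240:290,115:205],None,fx=8,fy=8,interpolation=cv2.INTER_CUBIC)])
cv2.imwrite("pics/stack.png",im[:,:,::-1])
im=cv2.resize(d["side"]["image"][110:180,190:250],None,fx=8,fy=8,interpolation=cv2.INTER_CUBIC)
cv2.imwrite("pics/stack_s.png",im[:,:,::-1])
E
```

```text
top (100, 230) [0.529 0.445 0.   ]
top (300, 320) [ 0.32  -0.049  0.002]
top (450, 340) [ 0.279 -0.394 -0.002]
top (320, 180) [ 0.659 -0.098  0.   ]
top (250, 200) [0.607 0.076 0.001]
top bar card [639.4 238.3  77.2 174.2  19. ] outline [639.8 238.   51.3 156.8  18.9] 219 z 0.0045
top disc card [545.3 -11.7  86.8  87.5   0. ] outline [ 5.475e+02 -1.270e+01  4.210e+01  4.160e+01  3.000e-01] 71 z 0.0046
top strip card [ 626.7 -246.3   87.6   88.3   82.6] outline [ 627.1 -246.6   66.6   32.8   83.3] 111 z 0.0048
top square card [ 462.3 -235.1   87.5   88.    82.2] outline [ 461.8 -235.7   56.7   56.4   82.3] 130 z 0.0049
side (100, 230) [ 0.126  0.025 -0.001]
side (300, 320) [ 0.592 -0.288 -0.   ]
side (450, 340) [ 0.899 -0.373 -0.003]
side (320, 180) [0.716 0.127 0.001]
side (250, 200) [ 0.514  0.082 -0.005]
side bar card [640.9 235.4  72.1 169.1  18.7] outline [642.2 233.8  51.  145.7  19.2] 73 z 0.0027
side disc card [548.1 -14.1  84.4  82.5  89.6] outline [547.9 -13.4  42.2  43.4  30.6] 64 z 0.0028
side strip card [ 628.8 -247.    84.9   83.4   82.5] outline [ 629.4 -247.6   65.    32.7   82.7] 132 z 0.0029
side square card [ 464.5 -236.7   81.1   84.1   82.5] outline [ 464.4 -236.1   54.2   57.    82.5] 155 z 0.003
stack z hist (array([3957,   36,   35,  414,   51,   57,  542,   21,   20,  237,    1]), array([-0.005,  0.005,  0.015,  0.025,  0.035,  0.045,  0.055,  0.065,
        0.075,  0.085,  0.095,  0.105]))
```

View pics/stack.png

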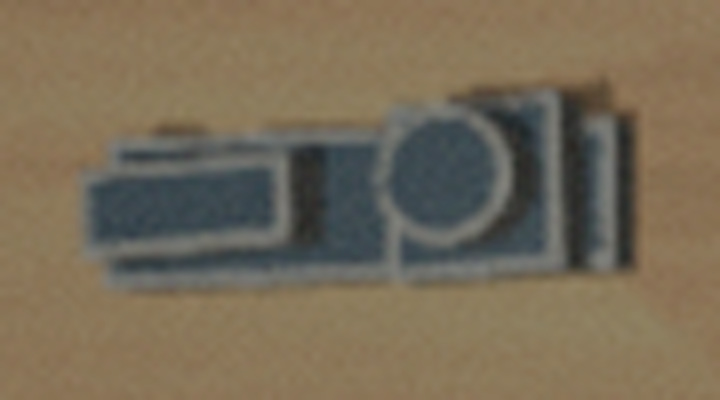

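View pics/stack_s.png

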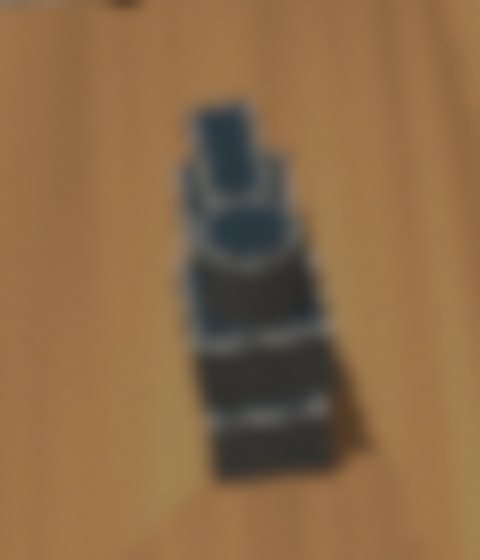

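Both crops show the strip on the left end and the disc on the square on the right end. In the top crop the disc is at about crop (445,175), the strip at (185,205) and the square spans (395..560, 95..275). Next I measure the stack using the height bands.

```bash
cat > st.py <<'E'
from h import *
def bands(d,names=("top","side")):
  for n in names:
    P=depth_pts(d[n]); 
    for lab,z in(("disc",.09),("l2",.06),("bar",.03)):
        m=((abs(P[...,2]-z)<.008)&(P[...,0]>.35)&(P[...,0]<.6)&(P[...,1]>.12)&(P[...,1]<.5)).astype(np.uint8)
        k,L,S,C=cv2.connectedComponentsWithStats(m,connectivity=4)
        for j in range(1,k):
            if S[j,4]<40: continue
            v,u=np.nonzero(L==j); w=ray(d[n],np.c_[u,v],z); r=cv2.minAreaRect((w[:,:2]*1000).astype(np.float32))
            print(n,lab,S[j,4],np.round([*r[0],*r[1],r[2]],1),"z",np.median(P[v,u,2]).round(4),"px",C[j].round(1),"mean",(w.mean(0)*1000).round(1))
if __name__=="__main__": bands(pickle.load(open("c0.pkl","rb")))
E
python3 st.py; python3 - <<'E'
from h import *
d=pickle.load(open("c0.pkl","rb"))
P=depth_pts(d["top"])
for lab,z in(("dish",.028),("spool",.042)):
    m=((abs(P[...,2]-z)<.007)&(P[...,0]>.35)&(P[...,0]<.75)&(abs(P[...,1])<.12)).astype(np.uint8)
    k,L,S,C=cv2.connectedComponentsWithStats(m)
    for j in range(1,k):
        if S[j,4]>30:
            v,u=np.nonzero(L==j);w=ray(d["top"],np.c_[u,v],z);print(lab,cv2.minAreaRect((w[:,:2]*1000).astype(np.float32)),S[j,4])
E
```

```text
top disc 243 [4.469e+02 2.361e+02 3.480e+01 3.780e+01 4.000e-01] z 0.0905 px [170.7 261.9] mean [447.  235.8  90. ]
top l2 243 [445.4 236.4  50.3  51.7   5.6] z 0.0606 px [177.4 265. ] mean [442.  229.6  60. ]
top l2 325 [439.8 318.2  26.2  61.7   5.6] z 0.0604 px [138.4 265.7] mean [439.7 318.4  60. ]
top bar 91 [446.1 209.3  42.3   9.4   3.2] z 0.0301 px [190.  263.7] mean [446.7 209.2  30. ]
top bar 342 [440.4 313.3  44.1  82.3   2.8] z 0.0304 px [149.3 266.9] mean [438.7 304.6  30. ]
side disc 109 [451.  231.2  38.4  34.3  82.6] z 0.0881 px [221.  139.5] mean [451.  230.9  90. ]
side l2 108 [443.5 316.1  25.4  60.1   6.3] z 0.0583 px [218.4 129. ] mean [443.6 316.3  60. ]
side l2 140 [450.1 230.2  49.2  55.4   5.8] z 0.0585 px [221.6 149.9] mean [449.2 222.4  60. ]
side bar 96 [453.2 209.6  50.8  27.8   9.5] z 0.0296 px [223.4 160.7] mean [450.7 210.1  30. ]
dish ((423.65264892578125, 3.921356201171875), (57.35956954956055, 99.63043975830078), 0.426360547542572) 256
spool ((714.778076171875, 20.894315719604492), (46.04608917236328, 43.90894317626953), 0.6704006195068359) 280
```

```bash
cat > plan.py <<'E'
# usage: plan.py x y z yaw  (mm,deg) : next shift from the commanded pose in cmd.txt; "done dx dy dz rz" books a move made
import sys,os,numpy as np
cmd=np.loadtxt("cmd.txt") if os.path.exists("cmd.txt") else np.array([145,505,227,np.degrees(1.145+.146)+90])
def axes(y): y=np.radians(y); return np.array([[np.cos(y),np.sin(y),0],[np.sin(y),-np.cos(y),0],[0,0,-1]])
def book(cmd,m):
    for i in range(0,len(m),4):
        s=np.array(m[i:i+4]); cmd=np.r_[cmd[:3]+axes(cmd[3]).T@(s[:3]*100),cmd[3]-s[3]*180]
    return cmd
a=sys.argv[1:]
if "done" in a:
    i=a.index("done"); cmd=book(cmd,list(map(float,a[i+1:]))); np.savetxt("cmd.txt",cmd); a=a[:i]
print("cmd",cmd.round(1))
if a:
    t=np.array(list(map(float,a))); print("shift",(axes(cmd[3])@(t[:3]-cmd[:3])/100).round(3),"rz",round((cmd[3]-t[3])/180,3))
E
python3 plan.py 448 235 120 95.5; python3 plan.py 448 235 120 95.5 done -1 -1 0 .38
```

```text
cmd [145. 505. 227. 164.]
shift [-3.658 -1.758  1.07 ] rz 0.38
cmd [213.5 381.3 227.   95.6]
shift [-1.683  2.192  1.07 ] rz 0.0
```

Call:
move_arm(motion=[[-0.15, -0.15, 0, 0, 0, 0.05], [-0.3, -0.3, 0, 0, 0, 0.1], [-0.45, -0.45, 0, 0, 0, 0.15], [-0.6, -0.6, 0, 0, 0, 0.2], [-0.75, -0.75, 0, 0, 0, 0.25], [-0.9, -0.9, 0, 0, 0, 0.3], [-1, -1, 0, 0, 0, 0.35], [-1, -1, 0, 0, 0, 0.38], [-1, -1, 0, 0, 0, 0.38]], fingers=1, newtons=15)

```text
time: 1.23
tool_pos: [0.2135, 0.3806, 0.2266]
tool_rot: [-3.141, 0.0, 1.669]
contact_force: [0.4, 0.5, -0.3]
opening: 0.092
grip_force: 0.0
```

Call:
move_arm(motion=[[-0.14, 0.18, 0, 0, 0, 0], [-0.28, 0.36, 0.1, 0, 0, 0], [-0.42, 0.54, 0.2, 0, 0, 0], [-0.56, 0.73, 0.35, 0, 0, 0]])

```text
time: 1.72
tool_pos: [0.2921, 0.3321, 0.1915]
tool_rot: [3.141, -0.0, 1.671]
contact_force: [0.7, -0.7, -0.0]
opening: 0.0923
grip_force: 0.0
```

Call:
move_arm(motion=[[-0.14, 0.18, 0.1, 0, 0, 0], [-0.28, 0.36, 0.2, 0, 0, 0], [-0.42, 0.54, 0.3, 0, 0, 0], [-0.56, 0.73, 0.35, 0, 0, 0]])

```text
time: 2.22
tool_pos: [0.3698, 0.2832, 0.156]
tool_rot: [-3.14, 0.0, 1.671]
contact_force: [0.2, 0.7, 0.1]
opening: 0.0917
grip_force: 0.0
```

Call:
move_arm(motion=[[-0.14, 0.18, 0.1, 0, 0, 0], [-0.28, 0.36, 0.2, 0, 0, 0], [-0.42, 0.54, 0.3, 0, 0, 0], [-0.56, 0.73, 0.35, 0, 0, 0], [-0.56, 0.73, 0.35, 0, 0, 0], [-0.56, 0.73, 0.35, 0, 0, 0]])

```text
time: 2.98
tool_pos: [0.4474, 0.2351, 0.1218]
tool_rot: [-3.141, -0.0, 1.668]
contact_force: [-0.3, -0.5, -0.9]
opening: 0.092
grip_force: 0.0
```

```bash
python3 plan.py 448 235 66 95.5 done -1 -1 0 .38  -.56 .73 .35 0 -.56 .73 .35 0 -.56 .73 .35 0
```

```text
cmd [ 74.2   0.5 122.   27.2]
shift [ 4.396 -0.38   0.56 ] rz -0.38
```

```bash
rm cmd.txt; python3 plan.py 448 235 65 95.5 done -1 -1 0 .38  -.56 .73 .35 0 -.56 .73 .35 0 -.56 .73 .35 0
```

```text
cmd [447.8 235.3 122.   95.6]
shift [-0.003  0.002  0.57 ] rz 0.0
```

Call:
move_arm(motion=[[0, 0, 0.15, 0, 0, 0], [0, 0, 0.3, 0, 0, 0], [0, 0, 0.4, 0, 0, 0], [0, 0, 0.5, 0, 0, 0], [0, 0, 0.57, 0, 0, 0], [0, 0, 0.57, 0, 0, 0]])

```text
time: 3.72
tool_pos: [0.4475, 0.2348, 0.0642]
tool_rot: [-3.141, 0.0, 1.668]
contact_force: [-0.2, 0.5, 0.6]
opening: 0.0919
grip_force: 0.0
```

Call:
move_arm(motion=[[0, 0, 0, 0, 0, 0], [0, 0, 0, 0, 0, 0], [0, 0, 0, 0, 0, 0], [0, 0, 0, 0, 0, 0], [0, 0, 0, 0, 0, 0], [0, 0, 0, 0, 0, 0], [0, 0, 0, 0, 0, 0], [0, 0, 0, 0, 0, 0]], fingers=-1, newtons=15)

```text
time: 4.72
tool_pos: [0.4478, 0.2349, 0.0647]
tool_rot: [3.142, -0.0, 1.668]
contact_force: [-0.4, -0.2, 0.9]
opening: 0.0375
grip_force: 15.0
```

Call:
move_arm(motion=[[0, 0, -0.05, 0, 0, 0], [0, 0, -0.15, 0, 0, 0], [0, 0, -0.3, 0, 0, 0], [0, 0, -0.45, 0, 0, 0], [0, 0, -0.5, 0, 0, 0], [0, 0, -0.5, 0, 0, 0]])

```text
time: 5.48
tool_pos: [0.4479, 0.235, 0.1153]
tool_rot: [3.141, -0.0, 1.668]
contact_force: [0.7, -0.4, -1.5]
opening: 0.0374
grip_force: 15.0
```

```bash
python3 plan.py 547 -13 50 95.6 done 0 0 .57 0 0 0 -.5 0; python3 - <<'E'
from cell import robot
import cv2,pickle
from st import *
d={"top":robot.read_camera("top"),"side":robot.read_camera("side")}
c=d["side"]["image"][90:190,160:290]
cv2.imwrite("pics/g1.png",cv2.resize(c,None,fx=5,fy=5)[:,:,::-1])
bands(d)
E
```

```text
cmd [447.8 235.3 115.   95.6]
shift [-2.568  0.747  0.65 ] rz -0.0
top l2 257 [446.7 226.   50.7  31.9   9.8] z 0.0605 px [180.  262.8] mean [446.9 224.1  60. ]
top bar 94 [446.1 209.2  42.3   9.4   3.3] z 0.0306 px [190.  264.1] mean [445.8 209.3  30. ]
side l2 233 [450.  230.8  49.6  57.6   5.1] z 0.0583 px [221.6 147.8] mean [449.5 231.1  60. ]
side bar 99 [452.  209.5  49.4  26.1   3.8] z 0.029 px [223.4 160.7] mean [450.7 210.   30. ]
```

View pics/g1.png

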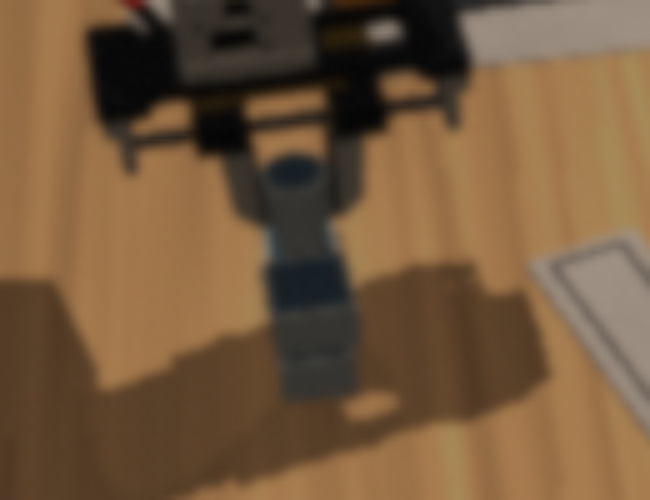

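The crop shows the disc held between the fingers at (293,185), clear of the square, and the rest of the stack is undisturbed.

Call:
move_arm(motion=[[-0.2, 0.05, 0, 0, 0, 0], [-0.42, 0.12, 0, 0, 0, 0], [-0.64, 0.18, 0, 0, 0, 0], [-0.86, 0.25, 0, 0, 0, 0]])

```text
time: 6.08
tool_pos: [0.4808, 0.151, 0.1141]
tool_rot: [-3.14, 0.0, 1.668]
contact_force: [0.8, 0.5, -0.3]
opening: 0.0377
grip_force: 15.0
```

Call:
move_arm(motion=[[-0.2, 0.05, 0, 0, 0, 0], [-0.42, 0.12, 0, 0, 0, 0], [-0.64, 0.18, 0, 0, 0, 0], [-0.86, 0.25, 0, 0, 0, 0]])

```text
time: 6.58
tool_pos: [0.514, 0.0679, 0.114]
tool_rot: [-3.14, -0.0, 1.668]
contact_force: [-0.3, -0.0, -1.1]
opening: 0.0374
grip_force: 15.0
```

Call:
move_arm(motion=[[-0.2, 0.05, 0, 0, 0, 0], [-0.42, 0.12, 0, 0, 0, 0], [-0.64, 0.18, 0, 0, 0, 0], [-0.8, 0.24, 0.1, 0, 0, 0], [-0.85, 0.25, 0.3, 0, 0, 0], [-0.85, 0.25, 0.5, 0, 0, 0], [-0.85, 0.25, 0.65, 0, 0, 0], [-0.85, 0.25, 0.65, 0, 0, 0]])

```text
time: 7.58
tool_pos: [0.5464, -0.0134, 0.0482]
tool_rot: [-3.139, -0.001, 1.668]
contact_force: [0.4, -0.2, -0.8]
opening: 0.0375
grip_force: 15.0
```

```bash
python3 plan.py 547 -13 9.5 95.6 done -.86 .25 0 0 -.86 .25 0 0 -.85 .25 .65 0; python3 - <<'E'
from cell import robot
from h import *
for n in("top","side"):
    c=robot.read_camera(n); P=depth_pts(c)
    m=((abs(P[...,2]-.075)<.009)&(abs(P[...,0]-.547)<.06)&(abs(P[...,1]+.013)<.06)).astype(np.uint8)
    v,u=np.nonzero(m); print(n,len(u),np.median(P[v,u],0))
    hsv=cv2.cvtColor(c["image"],cv2.COLOR_RGB2HSV)
    cv2.imwrite(f"pics/d_{n}.png",cv2.resize(c["image"][180:270,220:350],None,fx=5,fy=5)[:,:,::-1])
E
```

```text
cmd [547.4 -13.2  50.   95.6]
shift [ 0.002 -0.003  0.405] rz -0.0
top 0 [nan nan nan]
side 227 [ 0.55010145 -0.02111767  0.07324854]
  return _methods._mean(a, axis=axis, dtype=dtype,
  ret = um.true_divide(
```

View pics/d_side.png

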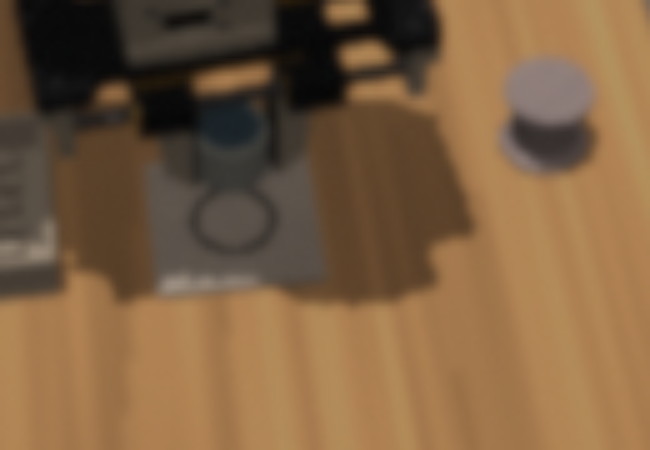

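The disc is held at (232,130), directly over its outline at (232,215). I lower it.

Call:
move_arm(motion=[[0, 0, 0.1, 0, 0, 0], [0, 0, 0.2, 0, 0, 0], [0, 0, 0.28, 0, 0, 0], [0, 0, 0.34, 0, 0, 0], [0, 0, 0.38, 0, 0, 0], [0, 0, 0.4, 0, 0, 0], [0, 0, 0.405, 0, 0, 0], [0, 0, 0.41, 0, 0, 0], [0, 0, 0.41, 0, 0, 0]])

```text
time: 8.8
tool_pos: [0.5474, -0.0136, 0.0088]
tool_rot: [3.141, -0.0, 1.668]
contact_force: [0.7, 0.2, -0.4]
opening: 0.0376
grip_force: 15.0
```

Call:
move_arm(motion=[[0, 0, 0, 0, 0, 0], [0, 0, 0, 0, 0, 0], [0, 0, 0, 0, 0, 0], [0, 0, 0, 0, 0, 0], [0, 0, 0, 0, 0, 0], [0, 0, -0.15, 0, 0, 0], [0, 0, -0.4, 0, 0, 0], [0, 0, -0.6, 0, 0, 0], [0, 0, -0.8, 0, 0, 0], [0, 0, -1, 0, 0, 0]], fingers=0.5)

```text
time: 10.05
tool_pos: [0.5475, -0.0136, 0.1105]
tool_rot: [3.14, 0.0, 1.668]
contact_force: [-0.2, -0.0, 0.7]
opening: 0.0692
grip_force: 0.0
```

```bash
python3 plan.py 447 235 110 95.6 done 0 0 .41 0 0 0 -1 0
```

```text
cmd [547.4 -13.2 109.   95.6]
shift [ 2.568 -0.758 -0.01 ] rz -0.0
```

Call:
move_arm(motion=[[0.2, -0.05, 0, 0, 0, 0], [0.42, -0.12, 0, 0, 0, 0], [0.64, -0.18, 0, 0, 0, 0], [0.86, -0.25, 0, 0, 0, 0]], fingers=0.8)

```text
time: 10.55
tool_pos: [0.5126, 0.0714, 0.1081]
tool_rot: [-3.14, -0.001, 1.668]
contact_force: [0.2, 0.5, -1.2]
opening: 0.0826
grip_force: 0.0
```

Call:
move_arm(motion=[[0.2, -0.05, 0, 0, 0, 0], [0.42, -0.12, 0, 0, 0, 0], [0.64, -0.18, 0, 0, 0, 0], [0.86, -0.25, 0, 0, 0, 0]])

```text
time: 11.05
tool_pos: [0.4792, 0.1544, 0.1082]
tool_rot: [-3.14, -0.0, 1.669]
contact_force: [-0.4, -0.2, -0.3]
opening: 0.0828
grip_force: 0.0
```

```bash
python3 - <<'E'
from cell import robot
from st import *
d={n:robot.read_camera(n) for n in("top","side")}
bands(d)
c=d["side"]
cv2.imwrite("pics/p1.png",cv2.resize(c["image"][100:270,180:340],None,fx=3.5,fy=3.5)[:,:,::-1])
for n in d:
    P=depth_pts(d[n]); m=(abs(P[...,2]-.034)<.006)&(abs(P[...,0]-.547)<.04)&(abs(P[...,1]+.013)<.04)
    v,u=np.nonzero(m); w=ray(d[n],np.c_[u,v],.034); r=cv2.minAreaRect((w[:,:2]*1000).astype(np.float32)); print("disc",n,len(u),r,np.median(P[v,u,2]),w.mean(0))
E
python3 plan.py 447 235 110 95.6 done .86 -.25 0 0 .86 -.25 0 0
```

```text
top l2 88 [440.8 247.3  41.8  28.    7.4] z 0.0606 px [167.9 269.5] mean [431.7 250.5  60. ]
top l2 321 [439.7 318.2  26.4  61.8   5.6] z 0.0605 px [138.4 265.7] mean [439.7 318.4  60. ]
top bar 343 [440.3 313.2  43.8  82.3   2.8] z 0.0306 px [150.1 267. ] mean [438.5 302.8  30. ]
side l2 185 [454.5 231.5  40.4  57.    4.8] z 0.0586 px [223.4 147.5] mean [454.6 231.9  60. ]
side bar 93 [452.2 209.7  49.6  25.2   5.5] z 0.0291 px [223.1 160.7] mean [449.9 210.   30. ]
disc top 195 ((544.9894409179688, -11.04682731628418), (35.963966369628906, 35.529117584228516), 0.3336012363433838) 0.03443694989910295 [ 0.54518133 -0.01161763  0.034     ]
disc side 143 ((549.12841796875, -15.044622421264648), (38.62599182128906, 35.98047637939453), 68.7562484741211) 0.032679263671596126 [ 0.54946567 -0.01513585  0.034     ]
cmd [480.9 153.1 109.   95.6]
shift [ 0.848 -0.258 -0.01 ] rz -0.0
```

View pics/p1.png

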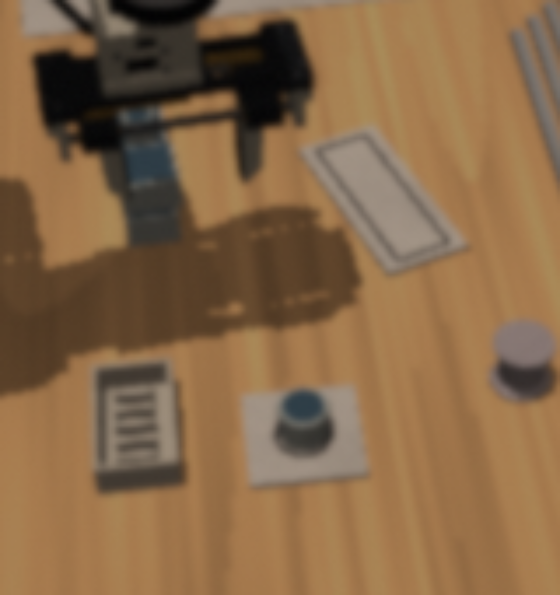

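The disc stands flat on its card at (303,415), and both cameras measure it within about 2 mm of the outline centre. Next is the square.

Call:
move_arm(motion=[[0.2, -0.06, 0, 0, 0, 0], [0.42, -0.12, 0, 0, 0, 0], [0.64, -0.18, 0, 0, 0, 0], [0.85, -0.26, 0, 0, 0, 0], [0.85, -0.26, 0.15, 0, 0, 0], [0.85, -0.26, 0.3, 0, 0, 0], [0.85, -0.26, 0.5, 0, 0, 0], [0.85, -0.26, 0.65, 0, 0, 0], [0.85, -0.26, 0.72, 0, 0, 0], [0.85, -0.26, 0.74, 0, 0, 0], [0.85, -0.26, 0.74, 0, 0, 0]])

```text
time: 12.52
tool_pos: [0.447, 0.2349, 0.035]
tool_rot: [3.141, -0.0, 1.668]
contact_force: [-0.1, -0.2, -0.1]
opening: 0.0825
grip_force: 0.0
```

Call:
move_arm(motion=[[0, 0, 0, 0, 0, 0], [0, 0, 0, 0, 0, 0], [0, 0, 0, 0, 0, 0], [0, 0, 0, 0, 0, 0], [0, 0, 0, 0, 0, 0], [0, 0, 0, 0, 0, 0], [0, 0, 0, 0, 0, 0]], fingers=-1, newtons=20)

```text
time: 13.4
tool_pos: [0.4468, 0.2349, 0.0348]
tool_rot: [3.141, -0.0, 1.668]
contact_force: [-0.4, 0.3, 2.8]
opening: 0.0499
grip_force: 20.0
```

Call:
move_arm(motion=[[0, 0, -0.05, 0, 0, 0], [0, 0, -0.15, 0, 0, 0], [0, 0, -0.3, 0, 0, 0], [0, 0, -0.5, 0, 0, 0], [0, 0, -0.7, 0, 0, 0], [0, 0, -0.7, 0, 0, 0]])

```text
time: 14.15
tool_pos: [0.4479, 0.2353, 0.1068]
tool_rot: [3.137, -0.001, 1.668]
contact_force: [0.1, -0.3, -2.2]
opening: 0.0502
grip_force: 20.0
```

```bash
python3 plan.py 463 -236 50 82.5 done .85 -.26 .74 0 0 0 -.7 0;python3 - <<'E'
from cell import robot
from st import *
d={n:robot.read_camera(n) for n in("top","side")}
bands(d)
E
```

```text
cmd [446.8 235.2 105.   95.6]
shift [-4.706 -0.296  0.55 ] rz 0.073
top bar 254 [445.  222.1  44.   35.1   3.2] z 0.0305 px [185.8 264.4] mean [445.  219.1  30. ]
side bar 347 [447.9 245.5  43.6 103.2   3. ] z 0.0286 px [221.8 152.5] mean [447.7 246.1  30. ]
```

Call:
move_arm(motion=[[-0.2, -0.01, 0, 0, 0, 0.01], [-0.4, -0.02, 0, 0, 0, 0.03], [-0.6, -0.04, 0, 0, 0, 0.05], [-0.8, -0.05, 0, 0, 0, 0.065], [-1, -0.06, 0, 0, 0, 0.073]])

```text
time: 14.88
tool_pos: [0.4498, 0.134, 0.1039]
tool_rot: [-3.14, 0.0, 1.438]
contact_force: [0.7, 0.1, -2.5]
opening: 0.0496
grip_force: 20.0
```

```bash
python3 plan.py 463 -236 50 82.5 done -1 -.06 0 .073
```

```text
cmd [450.5 135.1 105.   82.4]
shift [-3.662  0.613  0.55 ] rz -0.0
```

Call:
move_arm(motion=[[-0.23, 0.04, 0, 0, 0, 0], [-0.46, 0.08, 0, 0, 0, 0], [-0.69, 0.12, 0, 0, 0, 0], [-0.92, 0.15, 0, 0, 0, 0]])

```text
time: 15.38
tool_pos: [0.4526, 0.0408, 0.1039]
tool_rot: [-3.14, 0.0, 1.439]
contact_force: [0.2, 0.8, -1.4]
opening: 0.0502
grip_force: 20.0
```

Call:
move_arm(motion=[[-0.23, 0.04, 0, 0, 0, 0], [-0.46, 0.08, 0, 0, 0, 0], [-0.69, 0.12, 0, 0, 0, 0], [-0.92, 0.15, 0, 0, 0, 0]])

```text
time: 15.88
tool_pos: [0.4554, -0.0523, 0.1039]
tool_rot: [-3.14, -0.0, 1.439]
contact_force: [-0.3, 0.6, -1.1]
opening: 0.05
grip_force: 20.0
```

Call:
move_arm(motion=[[-0.23, 0.04, 0, 0, 0, 0], [-0.46, 0.08, 0, 0, 0, 0], [-0.69, 0.12, 0, 0, 0, 0], [-0.92, 0.15, 0, 0, 0, 0]])

```text
time: 16.38
tool_pos: [0.4582, -0.1453, 0.1038]
tool_rot: [-3.14, -0.001, 1.439]
contact_force: [-1.0, -0.3, -2.7]
opening: 0.0501
grip_force: 20.0
```

Call:
move_arm(motion=[[-0.23, 0.04, 0, 0, 0, 0], [-0.46, 0.08, 0, 0, 0, 0], [-0.69, 0.12, 0, 0, 0, 0], [-0.85, 0.16, 0, 0, 0, 0], [-0.9, 0.165, 0.2, 0, 0, 0], [-0.9, 0.165, 0.4, 0, 0, 0], [-0.9, 0.165, 0.55, 0, 0, 0], [-0.9, 0.165, 0.55, 0, 0, 0]])

```text
time: 17.38
tool_pos: [0.4625, -0.2355, 0.0485]
tool_rot: [-3.139, -0.002, 1.439]
contact_force: [-0.4, 0.2, -1.8]
opening: 0.0497
grip_force: 20.0
```

```bash
python3 plan.py 463 -236 9.5 82.5 done -.92 .15 0 0 -.92 .15 0 0 -.92 .15 0 0 -.9 .165 .55 0
python3 - <<'E'
from cell import robot
import cv2
im=robot.read_camera("side")["image"][220:360,170:350]
cv2.imwrite("pics/sq.png",cv2.resize(im,None,fx=3.5,fy=3.5)[:,:,::-1])
E
```

```text
cmd [ 463.2 -235.8   50.    82.4]
shift [-0.002 -0.002  0.405] rz -0.0
```

View pics/sq.png

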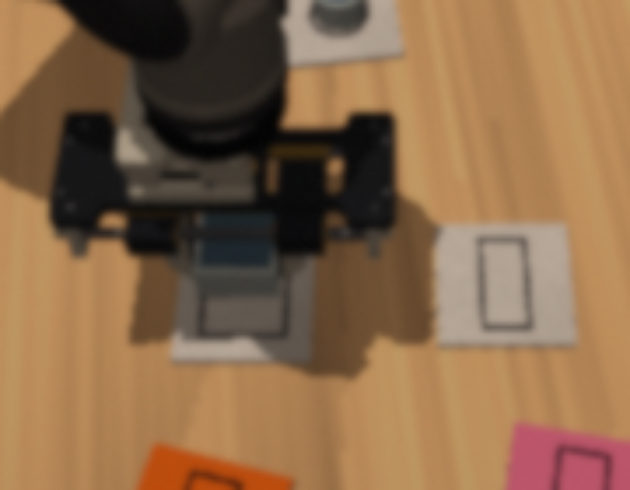

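The square is held level at (238,255), square-on over its outline at (243,310). I lower it.

Call:
move_arm(motion=[[0, 0, 0.1, 0, 0, 0], [0, 0, 0.2, 0, 0, 0], [0, 0, 0.28, 0, 0, 0], [0, 0, 0.34, 0, 0, 0], [0, 0, 0.38, 0, 0, 0], [0, 0, 0.4, 0, 0, 0], [0, 0, 0.405, 0, 0, 0], [0, 0, 0.41, 0, 0, 0], [0, 0, 0.41, 0, 0, 0]])

```text
time: 18.55
tool_pos: [0.4633, -0.2363, 0.0089]
tool_rot: [3.141, 0.0, 1.439]
contact_force: [0.4, -0.2, -1.8]
opening: 0.0499
grip_force: 20.0
```

Call:
move_arm(motion=[[0, 0, 0, 0, 0, 0], [0, 0, 0, 0, 0, 0], [0, 0, 0, 0, 0, 0], [0, 0, 0, 0, 0, 0], [0, 0, 0, 0, 0, 0], [0, 0, -0.15, 0, 0, 0], [0, 0, -0.4, 0, 0, 0], [0, 0, -0.6, 0, 0, 0], [0, 0, -0.8, 0, 0, 0], [0, 0, -1, 0, 0, 0]], fingers=0.5)

```text
time: 19.8
tool_pos: [0.4633, -0.2362, 0.1105]
tool_rot: [3.141, 0.0, 1.439]
contact_force: [-0.1, -1.2, 0.7]
opening: 0.0687
grip_force: 0.0
```

```bash
python3 plan.py 441 317.5 109 95.6 done 0 0 .41 0 0 0 -1 0
```

```text
cmd [ 463.2 -235.8  109.    82.4]
shift [ 5.455 -0.95   0.   ] rz -0.073
```

Call:
move_arm(motion=[[0.23, -0.04, 0, 0, 0, 0], [0.46, -0.08, 0, 0, 0, 0], [0.69, -0.12, 0, 0, 0, 0], [0.9, -0.15, 0, 0, 0, 0]])

```text
time: 20.3
tool_pos: [0.4593, -0.1427, 0.1084]
tool_rot: [-3.14, -0.001, 1.439]
contact_force: [0.2, 0.0, -0.4]
opening: 0.0688
grip_force: 0.0
```

Call:
move_arm(motion=[[0.23, -0.04, 0, 0, 0, 0], [0.46, -0.08, 0, 0, 0, 0], [0.69, -0.12, 0, 0, 0, 0], [0.9, -0.15, 0, 0, 0, 0]])

```text
time: 20.8
tool_pos: [0.456, -0.0517, 0.1084]
tool_rot: [-3.14, -0.001, 1.439]
contact_force: [0.1, -0.7, 0.1]
opening: 0.0687
grip_force: 0.0
```

Call:
move_arm(motion=[[0.23, -0.04, 0, 0, 0, 0], [0.46, -0.08, 0, 0, 0, 0], [0.69, -0.12, 0, 0, 0, 0], [0.9, -0.15, 0, 0, 0, 0]])

```text
time: 21.3
tool_pos: [0.4528, 0.0393, 0.1084]
tool_rot: [-3.14, -0.0, 1.439]
contact_force: [0.2, 0.4, 0.3]
opening: 0.0683
grip_force: 0.0
```

Call:
move_arm(motion=[[0.23, -0.04, 0, 0, 0, 0], [0.46, -0.08, 0, 0, 0, 0], [0.69, -0.12, 0, 0, 0, 0], [0.9, -0.15, 0, 0, 0, 0]])

```text
time: 21.8
tool_pos: [0.4496, 0.1302, 0.1084]
tool_rot: [-3.14, 0.0, 1.439]
contact_force: [0.7, 0.5, -0.3]
opening: 0.0686
grip_force: 0.0
```

Call:
move_arm(motion=[[0.23, -0.04, 0, 0, 0, -0.02], [0.46, -0.08, 0, 0, 0, -0.04], [0.69, -0.12, 0, 0, 0, -0.06], [0.9, -0.15, 0, 0, 0, -0.073], [0.9, -0.15, 0, 0, 0, -0.073]])

```text
time: 22.42
tool_pos: [0.4467, 0.2212, 0.1084]
tool_rot: [-3.14, -0.0, 1.67]
contact_force: [-0.7, 0.3, 0.6]
opening: 0.0688
grip_force: 0.0
```

```bash
python3 plan.py 441 317.5 35 95.6 done .9 -.15 0 0 .9 -.15 0 0 .9 -.15 0 0 .9 -.15 0 0 .9 -.15 0 -.073
cat > chk.py <<'E'
from cell import robot
from st import *
C=dict(bar=(640.5,236.5),disc=(547,-13),strip=(628,-247),square=(463,-236))
def chk(names):
  d={n:robot.read_camera(n) for n in("top","side")}
  for k in names:
   for n in d:
    P=depth_pts(d[n])*1000; x,y=C[k]; m=(abs(P[...,2]-34)<6)&(abs(P[...,0]-x)<80)&(abs(P[...,1]-y)<(95 if k=="bar" else 60)); v,u=np.nonzero(m)
    if len(u)<20: print(k,n,"hidden");continue
    w=ray(d[n],np.c_[u,v],.034); r=cv2.minAreaRect((w[:,:2]*1000).astype(np.float32)); print(k,n,len(u),np.round([*r[0],*r[1],r[2]],1),"z",np.median(P[v,u,2]).round(1),"want",C[k])
  return d
if __name__=="__main__":
  import sys; bands(chk(sys.argv[1:]))
E
python3 chk.py square disc
```

```text
cmd [448.2 220.2 109.   95.6]
shift [0.976 0.023 0.74 ] rz -0.0
square top 481 [ 462.  -232.6   51.1   50.1   82.4] z 34.8 want (463, -236)
square side 483 [ 466.1 -235.9   48.7   50.1   82.5] z 32.7 want (463, -236)
disc top 197 [ 5.45e+02 -1.10e+01  3.60e+01  3.55e+01  3.00e-01] z 34.7 want (547, -13)
disc side 144 [550.4 -16.3  39.5  35.2  84.3] z 32.5 want (547, -13)
top bar 267 [445.1 219.8  44.1  30.7   3.2] z 0.0305 px [185.5 264.4] mean [445.1 219.8  30. ]
side l2 128 [444.  311.5  25.4  69.3   6.3] z 0.058 px [218.6 130. ] mean [444.2 311.8  60. ]
side bar 420 [446.5 272.8  43.6 158.9   3. ] z 0.0286 px [221.4 149.7] mean [446.9 258.5  30. ]
```

Call:
move_arm(motion=[[0.2, 0.01, 0, 0, 0, 0], [0.4, 0.02, 0, 0, 0, 0], [0.6, 0.02, 0, 0, 0, 0], [0.8, 0.02, 0, 0, 0, 0], [0.98, 0.02, 0, 0, 0, 0], [0.98, 0.02, 0.2, 0, 0, 0], [0.98, 0.02, 0.4, 0, 0, 0], [0.98, 0.02, 0.6, 0, 0, 0], [0.98, 0.02, 0.7, 0, 0, 0], [0.98, 0.02, 0.74, 0, 0, 0], [0.98, 0.02, 0.74, 0, 0, 0]])

```text
time: 23.9
tool_pos: [0.4408, 0.3177, 0.035]
tool_rot: [3.141, -0.0, 1.668]
contact_force: [-0.1, 0.6, 0.8]
opening: 0.0691
grip_force: 0.0
```

Call:
move_arm(motion=[[0, 0, 0, 0, 0, 0], [0, 0, 0, 0, 0, 0], [0, 0, 0, 0, 0, 0], [0, 0, 0, 0, 0, 0], [0, 0, 0, 0, 0, 0], [0, 0, 0, 0, 0, 0], [0, 0, 0, 0, 0, 0], [0, 0, 0, 0, 0, 0]], fingers=-1, newtons=20)

```text
time: 24.9
tool_pos: [0.4407, 0.3175, 0.0348]
tool_rot: [3.141, -0.0, 1.668]
contact_force: [-0.1, -0.9, 1.1]
opening: 0.026
grip_force: 20.0
```

Call:
move_arm(motion=[[0, 0, -0.05, 0, 0, 0], [0, 0, -0.15, 0, 0, 0], [0, 0, -0.3, 0, 0, 0], [0, 0, -0.5, 0, 0, 0], [0, 0, -0.7, 0, 0, 0], [0, 0, -0.7, 0, 0, 0]])

```text
time: 25.65
tool_pos: [0.4418, 0.3182, 0.107]
tool_rot: [3.137, -0.002, 1.668]
contact_force: [-0.4, -0.0, -1.0]
opening: 0.0259
grip_force: 20.0
```

```bash
python3 plan.py 628 -247 50 82.7 done .98 .02 .74 0 0 0 -.7 0; python3 chk.py
```

```text
cmd [440.7 317.9 105.   95.6]
shift [-5.804  1.316  0.55 ] rz 0.071
top bar 989 [442.4 272.3  44.2 135.9   2.9] z 0.0305 px [166.3 265.6] mean [441.9 264.8  30. ]
side bar 519 [446.4 273.9  43.6 157.    3. ] z 0.0284 px [221.  146.7] mean [446.3 272.3  30. ]
```

Call:
move_arm(motion=[[-0.2, 0.05, 0, 0, 0, 0.01], [-0.4, 0.1, 0, 0, 0, 0.03], [-0.6, 0.15, 0, 0, 0, 0.05], [-0.8, 0.2, 0, 0, 0, 0.06], [-1, 0.23, 0, 0, 0, 0.07]])

```text
time: 26.38
tool_pos: [0.4729, 0.2194, 0.1037]
tool_rot: [-3.14, 0.001, 1.447]
contact_force: [-0.4, 0.1, -1.0]
opening: 0.0261
grip_force: 20.0
```

```bash
python3 plan.py 628 -247 50 82.7 done -1 .23 0 .07
```

```text
cmd [473.3 220.6 105.   83. ]
shift [-4.451  2.108  0.55 ] rz 0.001
```

Call:
move_arm(motion=[[-0.22, 0.1, 0, 0, 0, 0], [-0.45, 0.21, 0, 0, 0, 0], [-0.68, 0.32, 0, 0, 0, 0], [-0.9, 0.42, 0, 0, 0, 0]])

```text
time: 26.88
tool_pos: [0.5035, 0.1248, 0.1038]
tool_rot: [-3.14, 0.0, 1.448]
contact_force: [1.0, -0.4, -1.8]
opening: 0.0259
grip_force: 20.0
```

Call:
move_arm(motion=[[-0.22, 0.1, 0, 0, 0, 0], [-0.45, 0.21, 0, 0, 0, 0], [-0.68, 0.32, 0, 0, 0, 0], [-0.9, 0.42, 0, 0, 0, 0]])

```text
time: 27.38
tool_pos: [0.5342, 0.0305, 0.1037]
tool_rot: [-3.14, -0.0, 1.448]
contact_force: [1.3, 0.3, -2.8]
opening: 0.0264
grip_force: 20.0
```

Call:
move_arm(motion=[[-0.22, 0.1, 0, 0, 0, 0], [-0.45, 0.21, 0, 0, 0, 0], [-0.68, 0.32, 0, 0, 0, 0], [-0.9, 0.42, 0, 0, 0, 0]])

```text
time: 27.88
tool_pos: [0.565, -0.064, 0.1038]
tool_rot: [-3.14, -0.0, 1.448]
contact_force: [-0.6, 0.5, -0.8]
opening: 0.0259
grip_force: 20.0
```

Call:
move_arm(motion=[[-0.22, 0.1, 0, 0, 0, 0], [-0.45, 0.21, 0, 0, 0, 0], [-0.68, 0.32, 0, 0, 0, 0], [-0.9, 0.42, 0, 0, 0, 0]])

```text
time: 28.38
tool_pos: [0.5963, -0.1593, 0.1046]
tool_rot: [3.142, -0.0, 1.448]
contact_force: [0.0, 0.1, -1.4]
opening: 0.0258
grip_force: 20.0
```

Call:
move_arm(motion=[[-0.22, 0.1, 0, 0, 0, 0], [-0.45, 0.22, 0, 0, 0, 0], [-0.68, 0.34, 0, 0, 0, 0], [-0.85, 0.43, 0, 0, 0, 0], [-0.85, 0.43, 0.2, 0, 0, 0], [-0.85, 0.43, 0.4, 0, 0, 0], [-0.85, 0.43, 0.55, 0, 0, 0], [-0.85, 0.43, 0.55, 0, 0, 0]])

```text
time: 29.38
tool_pos: [0.6274, -0.2472, 0.0482]
tool_rot: [-3.139, -0.001, 1.448]
contact_force: [0.6, -1.1, -0.9]
opening: 0.0261
grip_force: 20.0
```

```bash
python3 plan.py 628 -247 9.5 83 done -.9 .42 0 0 -.9 .42 0 0 -.9 .42 0 0 -.9 .42 0 0 -.85 .43 .55 0
python3 - <<'E'
from cell import robot
import cv2
im=robot.read_camera("side")["image"][220:390,190:390]
cv2.imwrite("pics/st.png",cv2.resize(im,None,fx=3,fy=3)[:,:,::-1])
E
```

```text
cmd [ 628.2 -246.9   50.    83. ]
shift [-0.001 -0.002  0.405] rz -0.0
```

View pics/st.png

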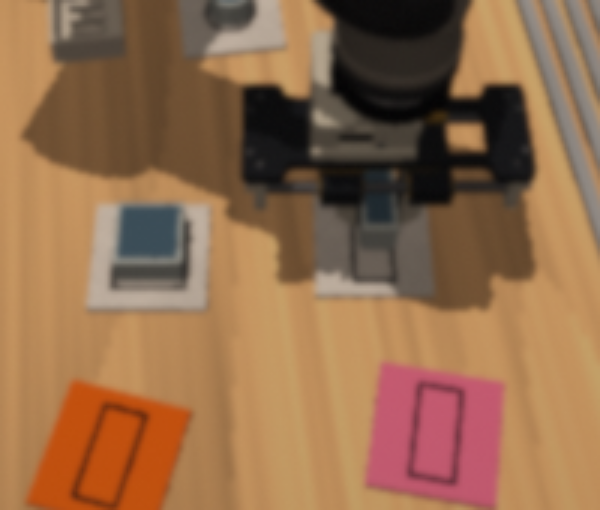

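The strip is held at (378,205), aligned above its outline at (373,255) on the white card. The square sits on its card at (150,245). I lower the strip.

Call:
move_arm(motion=[[0, 0, 0.1, 0, 0, 0], [0, 0, 0.2, 0, 0, 0], [0, 0, 0.28, 0, 0, 0], [0, 0, 0.34, 0, 0, 0], [0, 0, 0.38, 0, 0, 0], [0, 0, 0.4, 0, 0, 0], [0, 0, 0.405, 0, 0, 0], [0, 0, 0.41, 0, 0, 0], [0, 0, 0.41, 0, 0, 0]])

```text
time: 30.55
tool_pos: [0.6283, -0.2473, 0.0089]
tool_rot: [3.141, 0.0, 1.448]
contact_force: [0.6, 0.8, -2.3]
opening: 0.0259
grip_force: 20.0
```

Call:
move_arm(motion=[[0, 0, 0, 0, 0, 0], [0, 0, 0, 0, 0, 0], [0, 0, 0, 0, 0, 0], [0, 0, 0, 0, 0, 0], [0, 0, 0, 0, 0, 0], [0, 0, -0.15, 0, 0, 0], [0, 0, -0.4, 0, 0, 0], [0, 0, -0.6, 0, 0, 0], [0, 0, -0.8, 0, 0, 0], [0, 0, -1, 0, 0, 0]], fingers=0)

```text
time: 31.8
tool_pos: [0.6284, -0.2474, 0.1107]
tool_rot: [3.14, 0.0, 1.448]
contact_force: [-0.8, -0.2, 0.0]
opening: 0.0455
grip_force: 0.0
```

```bash
python3 plan.py 444 278 80 93 done 0 0 .41 0 0 0 -1 0
```

```text
cmd [ 628.2 -246.9  109.    83. ]
shift [ 4.984 -2.471  0.29 ] rz -0.056
```

Call:
move_arm(motion=[[0.22, -0.1, 0, 0, 0, 0], [0.45, -0.22, 0, 0, 0, 0], [0.68, -0.34, 0, 0, 0, 0], [0.9, -0.45, 0, 0, 0, 0]], fingers=0.7)

```text
time: 32.3
tool_pos: [0.5945, -0.1518, 0.11]
tool_rot: [3.14, 0.0, 1.448]
contact_force: [0.9, -0.6, 0.5]
opening: 0.0769
grip_force: 0.0
```

Call:
move_arm(motion=[[0.22, -0.1, 0, 0, 0, 0], [0.45, -0.22, 0, 0, 0, 0], [0.68, -0.34, 0, 0, 0, 0], [0.9, -0.45, 0, 0, 0, 0]])

```text
time: 32.8
tool_pos: [0.5609, -0.0568, 0.1098]
tool_rot: [3.14, 0.0, 1.448]
contact_force: [0.6, 0.8, 0.2]
opening: 0.0781
grip_force: 0.0
```

Call:
move_arm(motion=[[0.22, -0.1, 0, 0, 0, 0], [0.45, -0.22, 0, 0, 0, 0], [0.68, -0.34, 0, 0, 0, 0], [0.9, -0.45, 0, 0, 0, 0]])

```text
time: 33.3
tool_pos: [0.527, 0.0383, 0.1094]
tool_rot: [3.141, -0.0, 1.448]
contact_force: [-0.1, 0.6, 0.4]
opening: 0.0779
grip_force: 0.0
```

```bash
python3 plan.py 444 278 80 93 done .9 -.45 0 0 .9 -.45 0 0 .9 -.45 0 0; python3 chk.py strip square disc
```

```text
cmd [527.3  37.6 109.   83. ]
shift [ 2.284 -1.121  0.29 ] rz -0.056
strip top 278 [ 625.9 -244.5   60.6   27.3   83.2] z 34.5 want (628, -247)
strip side 293 [ 630.2 -247.4   59.2   26.1   82.5] z 33.0 want (628, -247)
square top 480 [ 461.9 -232.8   50.7   50.2   82.4] z 34.7 want (463, -236)
square side 483 [ 466.  -237.    51.    50.1   82.5] z 32.9 want (463, -236)
disc top 121 [542.5 -18.3  22.1  37.8  70.8] z 34.7 want (547, -13)
disc side 141 [550.4 -16.3  39.5  35.2  84.3] z 32.8 want (547, -13)
top bar 506 [439.5 322.7  44.1  65.2   0.5] z 0.0306 px [141.2 266.2] mean [440.1 323.9  30. ]
side bar 130 [443.7 325.3  43.5  53.8   2.7] z 0.0288 px [219.8 133.9] mean [445.3 330.7  30. ]
```

Call:
move_arm(motion=[[0.2, -0.1, 0, 0, 0, 0], [0.4, -0.2, 0, 0, 0, 0], [0.6, -0.3, 0, 0, 0, 0], [0.8, -0.4, 0, 0, 0, 0]])

```text
time: 33.9
tool_pos: [0.4977, 0.1216, 0.1092]
tool_rot: [3.14, -0.0, 1.448]
contact_force: [-0.1, 0.0, 0.0]
opening: 0.0786
grip_force: 0.0
```

Call:
move_arm(motion=[[0.2, -0.1, 0, 0, 0, -0.02], [0.4, -0.2, 0, 0, 0, -0.04], [0.6, -0.3, 0, 0, 0, -0.05], [0.8, -0.4, 0, 0, 0, -0.056]])

```text
time: 34.4
tool_pos: [0.4679, 0.2061, 0.1092]
tool_rot: [3.14, -0.0, 1.624]
contact_force: [1.1, 0.2, 0.2]
opening: 0.0778
grip_force: 0.0
```

```bash
python3 plan.py 444 278.5 8 93 done .8 -.4 0 0 .8 -.4 0 -.056
```

```text
cmd [467.5 206.2 109.   93. ]
shift [ 0.735 -0.196  1.01 ] rz 0.0
```

Call:
move_arm(motion=[[0.2, -0.05, 0, 0, 0, 0], [0.4, -0.1, 0, 0, 0, 0], [0.6, -0.15, 0, 0, 0, 0], [0.735, -0.195, 0, 0, 0, 0], [0.735, -0.195, 0.15, 0, 0, 0], [0.735, -0.195, 0.35, 0, 0, 0], [0.735, -0.195, 0.55, 0, 0, 0], [0.735, -0.195, 0.75, 0, 0, 0], [0.735, -0.195, 0.9, 0, 0, 0], [0.735, -0.195, 0.98, 0, 0, 0], [0.735, -0.195, 1, 0, 0, 0], [0.735, -0.195, 1, 0, 0, 0]])

```text
time: 35.9
tool_pos: [0.4443, 0.2783, 0.009]
tool_rot: [3.141, -0.0, 1.624]
contact_force: [0.1, 0.2, -0.1]
opening: 0.0779
grip_force: 0.0
```

Call:
move_arm(motion=[[0, 0, 0, 0, 0, 0], [0, 0, 0, 0, 0, 0], [0, 0, 0, 0, 0, 0], [0, 0, 0, 0, 0, 0], [0, 0, 0, 0, 0, 0], [0, 0, 0, 0, 0, 0], [0, 0, 0, 0, 0, 0], [0, 0, 0, 0, 0, 0]], fingers=-1, newtons=35)

```text
time: 36.9
tool_pos: [0.444, 0.2782, 0.0088]
tool_rot: [-3.141, -0.0, 1.624]
contact_force: [-0.8, -0.1, 4.8]
opening: 0.0437
grip_force: 35.0
```

Call:
move_arm(motion=[[0, 0, -0.05, 0, 0, 0], [0, 0, -0.15, 0, 0, 0], [0, 0, -0.3, 0, 0, 0], [0, 0, -0.45, 0, 0, 0], [0, 0, -0.6, 0, 0, 0], [0, 0, -0.6, 0, 0, 0]])

```text
time: 37.65
tool_pos: [0.445, 0.2786, 0.0704]
tool_rot: [3.138, -0.001, 1.624]
contact_force: [-0.5, -0.2, -6.4]
opening: 0.0442
grip_force: 35.0
```

```bash
python3 plan.py 640.5 236.5 50 109 done .735 -.195 1 0 0 0 -.6 0
```

```text
cmd [444.1 278.6  69.   93. ]
shift [-0.524  1.939  0.19 ] rz -0.089
```

Call:
move_arm(motion=[[-0.05, 0.2, 0, 0, 0, -0.01], [-0.1, 0.4, 0, 0, 0, -0.03], [-0.16, 0.6, 0, 0, 0, -0.05], [-0.22, 0.8, 0, 0, 0, -0.07], [-0.26, 0.97, 0, 0, 0, -0.085], [-0.26, 0.97, 0, 0, 0, -0.089]])

```text
time: 38.4
tool_pos: [0.543, 0.2569, 0.068]
tool_rot: [-3.141, 0.0, 1.903]
contact_force: [0.3, 0.9, -5.6]
opening: 0.0436
grip_force: 35.0
```

```bash
python3 plan.py 640.5 236.5 50 109 done -.26 .97 0 -.089
```

```text
cmd [542.3 257.7  69.  109.1]
shift [-0.522  0.858  0.19 ] rz 0.0
```

Call:
move_arm(motion=[[-0.12, 0.2, 0, 0, 0, 0], [-0.25, 0.4, 0, 0, 0, 0], [-0.37, 0.6, 0, 0, 0, 0], [-0.48, 0.8, 0, 0, 0, 0], [-0.52, 0.86, 0, 0, 0, 0], [-0.52, 0.86, 0.1, 0, 0, 0], [-0.52, 0.86, 0.19, 0, 0, 0], [-0.52, 0.86, 0.19, 0, 0, 0]])

```text
time: 39.4
tool_pos: [0.6389, 0.2364, 0.0481]
tool_rot: [-3.138, -0.0, 1.904]
contact_force: [-1.0, 0.7, -5.5]
opening: 0.0434
grip_force: 35.0
```

```bash
python3 plan.py 640.5 236.5 13.5 109 done -.52 .86 .19 0
python3 - <<'E'
from cell import robot
import cv2
im=robot.read_camera("side")["image"][70:200,190:370]
cv2.imwrite("pics/bar.png",cv2.resize(im,None,fx=3.5,fy=3.5)[:,:,::-1])
E
```

```text
cmd [640.6 236.7  50.  109.1]
shift [-0.002 -0.002  0.365] rz 0.0
```

View pics/bar.png

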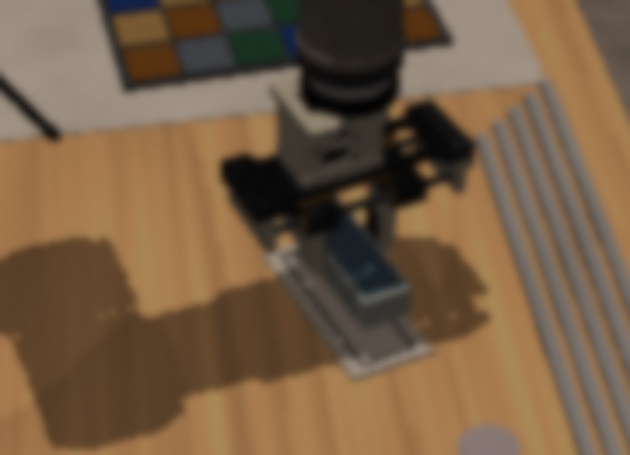

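The bar is held level at (365,265), parallel to its outline, whose near end is at (390,350). I lower it slowly.

Call:
move_arm(motion=[[0, 0, 0.1, 0, 0, 0], [0, 0, 0.18, 0, 0, 0], [0, 0, 0.25, 0, 0, 0], [0, 0, 0.3, 0, 0, 0], [0, 0, 0.34, 0, 0, 0], [0, 0, 0.355, 0, 0, 0], [0, 0, 0.36, 0, 0, 0], [0, 0, 0.365, 0, 0, 0], [0, 0, 0.37, 0, 0, 0], [0, 0, 0.37, 0, 0, 0]])

```text
time: 40.7
tool_pos: [0.6407, 0.2364, 0.0129]
tool_rot: [3.141, -0.0, 1.904]
contact_force: [0.4, -0.4, -5.0]
opening: 0.0437
grip_force: 35.0
```

Call:
move_arm(motion=[[0, 0, 0, 0, 0, 0], [0, 0, 0, 0, 0, 0], [0, 0, 0, 0, 0, 0], [0, 0, 0, 0, 0, 0], [0, 0, 0, 0, 0, 0], [0, 0, -0.15, 0, 0, 0], [0, 0, -0.4, 0, 0, 0], [0, 0, -0.6, 0, 0, 0], [0, 0, -0.8, 0, 0, 0], [0, 0, -1, 0, 0, 0]], fingers=0.5)

```text
time: 41.95
tool_pos: [0.6408, 0.2364, 0.1147]
tool_rot: [3.14, 0.0, 1.904]
contact_force: [0.5, 0.9, 0.8]
opening: 0.069
grip_force: 0.0
```

Call:
move_arm(motion=[[0, -0.25, 0, 0, 0, 0], [0, -0.5, 0, 0, 0, 0], [0, -0.75, 0, 0, 0, 0], [0, -1, 0, 0, 0, 0]])

```text
time: 42.45
tool_pos: [0.5456, 0.2035, 0.114]
tool_rot: [3.14, 0.0, 1.904]
contact_force: [0.1, 0.6, 0.4]
opening: 0.0693
grip_force: 0.0
```

Call:
move_arm(motion=[[0, -0.25, 0, 0, 0, 0], [0, -0.5, 0, 0, 0, 0], [0, -0.75, 0, 0, 0, 0], [0, -1, 0, 0, 0, 0], [0, -1, 0, 0, 0, 0], [0, -1, 0, 0, 0, 0]])

```text
time: 43.2
tool_pos: [0.4528, 0.1713, 0.1136]
tool_rot: [3.139, 0.0, 1.904]
contact_force: [-0.7, 0.0, 0.2]
opening: 0.0689
grip_force: 0.0
```

```bash
python3 chk.py bar disc square strip; python3 - <<'E'
from cell import robot
import cv2
im=robot.read_camera("top")["image"]
cv2.imwrite("pics/end.png",im[120:320,100:480,::-1].repeat(2,0).repeat(2,1))
E
```

```text
bar top 1114 [637.4 237.4  45.8 150.7  19.4] z 34.6 want (640.5, 236.5)
bar side 542 [641.5 233.   45.9 154.6  19. ] z 32.5 want (640.5, 236.5)
disc top 198 [ 5.45e+02 -1.10e+01  3.60e+01  3.55e+01  3.00e-01] z 34.7 want (547, -13)
disc side 143 [550.4 -14.9  36.1  35.5  82.6] z 32.4 want (547, -13)
square top 483 [ 462.  -232.7   50.9   50.2   82.4] z 34.8 want (463, -236)
square side 485 [ 466.  -237.    51.    50.1   82.5] z 32.7 want (463, -236)
strip top 279 [ 625.9 -244.5   60.6   27.3   83.2] z 34.9 want (628, -247)
strip side 294 [ 630.1 -247.4   59.2   26.2   82.5] z 32.7 want (628, -247)
```

View pics/end.png

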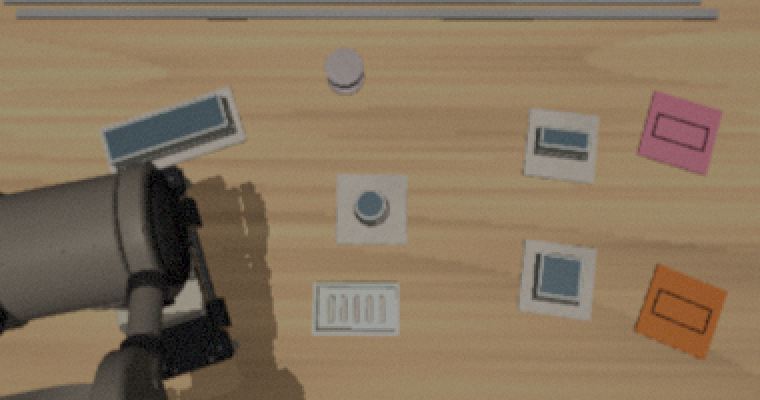

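All four blocks lie on their white cards: bar (175,130), disc (372,207), strip (563,142) and square (560,277). Every centre is within about 4 mm of its card's centre, and the arm is clear. I hand in.

```bash
python3 -c "
from cell import robot
print(robot.hand_in())"
```

```text
the job is handed in; nothing more can be done
None
```

The job is handed in at about 43 s of robot time: all four blocks lie flat on their cards, measured within about 4 mm and 1° of their outlines, with the spool and dish not touched; the hand-in returned no verdict.

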